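# Hold the cap granulator's lid open at 50 degrees

## Robot

A 6-joint arm with a two-finger parallel gripper is mounted at the origin on the work surface. World frame = base frame: x ahead of the robot, y to its left, z up, the work surface at z = 0. Lengths are in mm, angles in rad, forces in N, time in s.
With the tool pointing down it reaches from about 375 to 825 mm from the base axis. Payload 5.5 kg.
Tool frame: the origin (TCP) lies between the finger pads; the fingertips stand 8 mm ahead of it and the grasp point (between the pads) lies 11 mm behind it (arm.finger_overhang is the distance from the TCP to the fingertips, in mm); x points along the fingers, y is the direction in which the jaws open and shut, and the axes are right-handed (so a half turn about x gives the same grasp; the last joint's range is limited). The gripper opens to 85 mm and grips with 20 to 120 N. Pads are 22 mm wide; open, the fingers measure 114 mm over their backs; the gripper's body (76 mm by 85 mm) begins 54 mm behind the grasp point. The pads swing forward as they close: fully open they stand 13 mm farther back than shut.
Start: joints at [1.17, 0.314, -0.047, 1.21, 0, 1.571], TCP at [234.089, 552.446, 211.599] pointing down, gripper open.
Joint ranges: [-2.67, 2.67], [-0.69, 1.73], [-1.03, 1.25], [-2.08, 2.16], [-1.42, 1.45], [-3.14, 3.14]. Speed limits (rad/s): [2.39, 2.39, 3.01, 3.14, 3.14, 3.14].

## Interface

Orientations are given as a 3x3 rotation matrix whose columns are the frame's x, y, z axes.
In Python, from bench import arm, viewer gives the robot as it stands.
- The arm moves only by the tool drive_tool, never from a script. Its argument "targets" is text: rows parted by semicolons, each of 7 numbers parted by spaces: the shift along the tool's x, y, z in m, then the turn, a rotation vector about the tool's x, y, z in rad, then the finger opening in m, from 0 to 0.0854. A call has 1 to 12 rows; each row is the pose to reach, as a shift and turn from the pose commanded when the call began, along the tool's axes at that moment; what a row does not reach only later rows make up. A row lasts 1/10 s, in which the tool goes at most 50 mm and 8.59 degrees, less where a joint would pass 70% of its speed; a pose out of reach is approached as far as the arm can. A call with a gripper value outside its range is refused whole. The fingers move at their own pace and stop on an object; "force" is the grip in N (left out, the last holds). Time passes only in rows, so rows that repeat a pose let the fingers close. It gives the time, the measured TCP pose, the force and the opening at its end, in the units of the state.
- arm.sense(): the state, without advancing time (a new reading comes with each control period).
- viewer.capture(name): name is "side" or "top" or "wrist"; returns the picture (480x640x3 uint8, red, green, blue); there is no depth.
- viewer.camera_info(name): a dict with "camera_matrix" (3x3 intrinsics, pixels), "D" ([k1, k2, p1, p2, k3] as OpenCV has them; the pictures are not rectified), "position" and "rotation" of the camera in the world. Camera axes: x right, y up, looking along -z (the intrinsics and any distortion apply to the point x, -y, -z); pixel columns grow to the right and rows downward; lengths in mm; the calibration is good to about 2 mm. A picture is of the moment at which its call begins: read the wrist's pose just before it. camera_info takes no time and is no camera call; for the wrist camera it gives the pose at the moment of the call.
- arm.finish_job(): hands the job in, once; it reports no verdict.
The state is a dict: "time_s": time; "joint_pos": joint angles; "dq": joint speeds; "effort": joint torques, N m; "eef_pos": TCP position; "tcp_rot": TCP orientation; "ft_force": force on the tool from outside, world axes, zero at the start; "torque": the same for the moment, N m; "grip_width": opening from 0.0 (shut) to 1.0 (fully open).
Only numpy, scipy, OpenCV 4.12 (cv2) and the standard library are available. Lean on these libraries where they do the work, as an engineer would, in place of code of your own. Each camera call takes 0.05 s, during which the arm holds its last target. There are 200 camera calls.

## Task

Get the small bench granulator ready for me to feed in bottle caps: press its sprung catch lever down until it clicks and stays down by itself, which frees the lid, then lift the lid by its upright grip to about 50 degrees open. The lid falls shut by itself, so finish while still holding it steady with the gripper at about 50 degrees, with the catch lever still down and the canister, cup and big cap beside the machine left where they stand.

Things in the scene. Friction and masses are not known exactly. Their poses are not given: they have to be found in the camera images.
- granulator: Grey bench granulator, fixed: feed box 200 (x) x 190 (y) x 130 mm high, a 115 mm high motor housing joined to its far side (to x = 230 mm). Origin: centre of the feed box's underside, on the table; z up, -x to its front (lid grip and lever pad are at that end), y to its left. The catch lever is on its right (-y) side.
- lid (a joint): Angle of the aluminium lid (196 x 190 x 7 mm plate, 0.3 to 0.55 kg): 0 shut and level, grows as the front edge rises, 0.873 is 50 degrees, stop at 1.4. Spring and weight close it from any angle; 2 to 4 N at the grip holds it. While the lever is up, the lever's hook nose lies over a tab on the lid's right edge and locks it shut.
- lid_hinge (a point): Point on the lid's hinge axis, mid-length: 98 mm behind (+x of) the granulator's origin and 131 mm above it, at the feed box's far top edge. The hinge axis is the granulator's y. This entry's axes turn with the lid.
- lid_grip (a point): Point to hold on the lid's grip: an upright black block, 30 (x) x 16 (y) x 42 mm high, mid-width near the lid's front edge; pinch its 16 mm from straight above, it can turn between the pads. The point is 28 mm above the lid's face, 14 mm below the block's top; from the hinge axis 170 mm forward along the lid and 35 mm square to it (up when shut). Axes turn with the lid, z out of its face.
- lever (a joint): Angle of the steel catch lever: 0 up (rest), grows as its front end goes down, stop at 0.53. Pivot 30 mm in front of, 109 mm right of and 90 mm above the granulator's origin, axis along its y. The spring takes 3 N at the pad at rest, 8 to 9 N at the stop. A sprung pawl in the side wall snaps out over the lever's bar between 0.39 and 0.47: press to about 0.5; let go, it stays at about 0.39.
- lever_pad (a point): Centre of the upper face of the lever's grey pad, 44 (along the lever) x 36 x 8 mm, at its front end, in front of the feed box. Lever up: 93 mm in front of the pivot and 54 mm above it, face tilted 0.3 rad (front edge higher); at the stop 108 mm in front and level with it. Press it from above with shut fingers.
- canister: White closed canister, 56 mm across, 85 mm tall, loose, left of the machine. Origin: centre of its underside.
- cup: White open cup, 72 mm across the rim, 75 mm tall, loose, right of the machine. Origin: centre of its underside.
- big_cap: Large blue flat cap, 90 mm across, 25 mm tall, loose, in front of the machine. Origin: centre of its underside.
Things that resemble listed ones, but are neither listed nor needed, are in the scene too. Leave any purple or turquoise look-alike of the canister alone.

How it is judged (in metres and radians):
On the way:
1. the catch lever is down, held by its detent alone, with the robot off it (value of joint lever above 0.36 rad and contact force between lever and the arm below 0.2 N and contact force between lever and the fingers below 0.2 N), for 0.2 s.
At the end, for the whole second after the job is handed in: The lever is still down on its detent (joint above 0.36 rad), the lid stands still between 42 and 58 degrees (0.733 to 1.012 rad, below 0.06 rad/s) held by the fingers (contact over 0.5 N) and not by any loose thing, and canister, cup and big cap are within 30 mm of where they stood (value of joint lever above 0.36 rad and value of joint lid between 0.733 and 1.012 rad and velocity of joint lid between -0.06 and 0.06 rad/s and contact force between lid and the fingers above 0.5 N and contact force between lid and canister below 0.1 N and contact force between lid and cup below 0.1 N and contact force between lid and big_cap below 0.1 N and distance of each of canister, cup, big_cap from where it was at the start of the episode below 0.03 m); the arm keeps its last pose, push and grip.
It fails at once if the canister is pushed away or knocked over (distance of canister from where it was at the start of the episode above 0.03 m or angle between canister's own z axis and vertical above 0.5 rad).
It fails at once if the cup is pushed away or knocked over (distance of cup from where it was at the start of the episode above 0.03 m or angle between cup's own z axis and vertical above 0.5 rad).
It fails at once if the big cap is pushed away or knocked over (distance of big_cap from where it was at the start of the episode above 0.03 m or angle between big_cap's own z axis and vertical above 0.5 rad).
It also fails if it takes over 53 s, if anything falls off the work surface, if the arm or the gripper's body presses on something with over 40 N, if the wrist force passes 120 N, or if a joint passes its speed limit or range.

## Working session

There is one attempt and no reset: what is moved stays moved. The work goes in short steps, Python scripts to look and compute and a tool call to move; the robot and the scene stay as the last step left them, time stands still between calls to the robot, and variables do not carry over. Pictures are saved under pics/ and viewed, about 8 in all and at most 12, crops included, and the job is handed in when it is done.

Besides the shell and the picture viewer there is one more tool, called after ">>>" as a command line: name --argument value ..., lists and objects as JSON in quotes. drive_tool: Moves the arm, as the interface text tells. Its arguments: {"type":"object","properties":{"targets":{"type":"string"},"force":{"type":"number"}},"required":["targets"]}

```bash
ls; mkdir -p pics; python3 - <<'E'
from bench import arm, viewer
import cv2,numpy as np
for n in ("side","top"):
    cv2.imwrite(f"pics/{n}0.png",viewer.capture(n)[:,:,::-1])
    i=viewer.camera_info(n);print(n,i)
s=arm.sense();print(s)
E
```

```text
pics
side {'camera_matrix': array([[551.09461064,   0.        , 320.29087629],
       [  0.        , 551.09461064, 237.04967344],
       [  0.        ,   0.        ,   1.        ]]), 'D': array([-0.06882856,  0.        ,  0.        ,  0.        ,  0.        ]), 'position': array([521.58550264, 805.44904864, 738.49454215]), 'rotation': array([[-0.99236756,  0.08647501, -0.08791297],
       [-0.12290857, -0.63576414,  0.76203507],
       [ 0.01000508,  0.76702414,  0.64154023]])}
top {'camera_matrix': array([[575.86129815,   0.        , 311.9206413 ],
       [  0.        , 575.86129815, 241.12469289],
       [  0.        ,   0.        ,   1.        ]]), 'D': array([-0.17400472,  0.        ,  0.        ,  0.        ,  0.        ]), 'position': array([ 418.38797825,   72.13554092, 1180.57820303]), 'rotation': array([[ 3.08633395e-03,  9.80825302e-01, -1.94864572e-01],
       [-9.99898537e-01,  3.16964061e-04, -1.42413493e-02],
       [-1.39065106e-02,  1.94888754e-01,  9.80726762e-01]])}
{'time_s': 0.1, 'joint_pos': array([ 1.17001513e+00,  3.14159001e-01, -4.79782017e-02,  1.21019874e+00,
       -1.13549158e-05,  1.57079857e+00]), 'dq': array([ 0.00174895, -0.00166552,  0.00223809,  0.00015655,  0.00144903,
        0.00052356]), 'effort': array([ 8.22224047e-04, -5.40765452e+01,  3.40541804e+01,  1.12537990e-02,
        8.12005669e-05,  4.69745586e-06]), 'eef_pos': array([233.87159048, 551.94557982, 210.81897781]), 'tcp_rot': array([[-5.90206575e-04,  3.90139356e-01,  9.20755632e-01],
       [-1.42203993e-03,  9.20754534e-01, -3.90139802e-01],
       [-9.99998815e-01, -1.53961435e-03,  1.13583612e-05]]), 'ft_force': array([0.09503413, 0.31955438, 0.26292412]), 'torque': array([0.03233879, 0.01358224, 0.02679698]), 'grip_width': 1.0004487015828716}
```

View pics/side0.png

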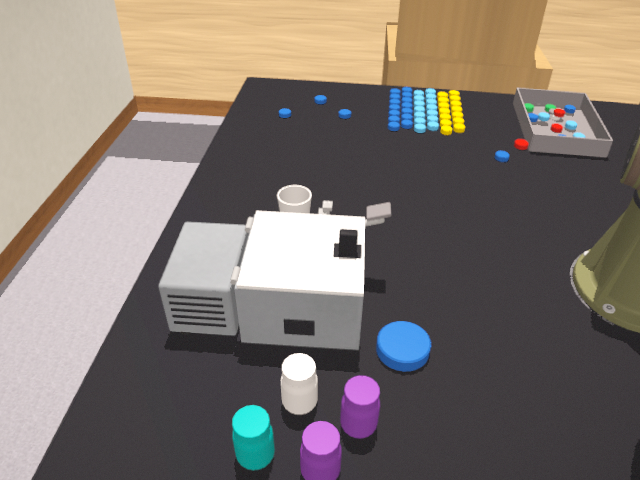

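View pics/top0.png

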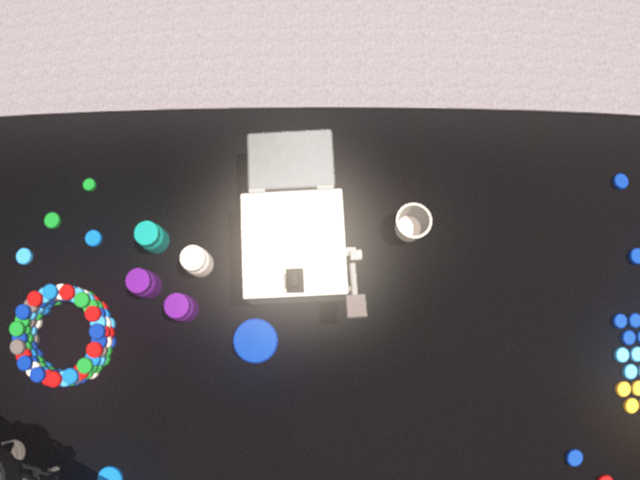

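Side view: machine with grip at (348,243), lever pad (378,212), white canister (299,385), cup (295,203), blue cap (404,345). Top view: lid (241..348, 190..298), grip (294,280), pad (356,306), cap (255,341), canister (197,261), cup (413,222). Only one machine; the canister look-alikes are turquoise and purple.

```bash
cat > h.py <<'E'
import numpy as np, cv2
from bench import arm, viewer
def ray(n,uv):
    i=viewer.camera_info(n)
    p=cv2.undistortPoints(np.array(uv,float).reshape(-1,1,2),i["camera_matrix"],i["D"]).reshape(-1,2)
    d=np.c_[p[:,0],-p[:,1],-np.ones(len(p))]@i["rotation"].T
    return i["position"],d
def onplane(n,uv,z):
    o,d=ray(n,uv); return o+d*((z-o[2])/d[:,2])[:,None]
def tri(a,b):
    (o1,d1),(o2,d2)=ray("top",[a]),ray("side",[b]); d1,d2=d1[0],d2[0]
    t=np.linalg.lstsq(np.c_[d1,-d2],o2-o1,rcond=None)[0]
    p,q=o1+t[0]*d1,o2+t[1]*d2; return (p+q)/2,np.linalg.norm(p-q)
E
python3 - <<'E'
from h import *
top=cv2.imread("pics/top0.png");side=cv2.imread("pics/side0.png")
g=cv2.cvtColor(top,cv2.COLOR_BGR2GRAY)
m=((g>175)).astype(np.uint8); m[:185]=0; m[:,:225]=0; m[:,365:]=0;m[320:]=0
m=cv2.morphologyEx(m,cv2.MORPH_CLOSE,np.ones((25,25)));m=cv2.morphologyEx(m,cv2.MORPH_OPEN,np.ones((31,31)))
c=max(cv2.findContours(m,0,2)[0],key=cv2.contourArea)
r=cv2.boxPoints(cv2.minAreaRect(c)); ap=cv2.approxPolyDP(c,6,True).reshape(-1,2)
print("rect",r,"poly",ap)
P=onplane("top",ap,134.5);print(P.round(1),"center",onplane("top",[r.mean(0)],134.5))
for i in range(len(P)):print(np.linalg.norm(P[i]-P[i-1]).round(1),np.degrees(np.arctan2(*(P[i]-P[i-1])[1::-1])).round(2))
def dark(img,box,f):
    x0,y0,x1,y1=box;k=f(img[y0:y1,x0:x1].astype(int)).astype(np.uint8)
    c=max(cv2.findContours(k,0,2)[0],key=cv2.contourArea);b=cv2.minAreaRect(c)
    M=cv2.moments(c);return np.array([M['m10']/M['m00']+x0,M['m01']/M['m00']+y0]),b
print("grip top",dark(top,(275,262,312,296),lambda a:a.max(2)<110))
print("pad top",dark(top,(343,293,372,322),lambda a:a.max(2)>85))
blue=lambda a:(a[:,:,0]>a[:,:,2]+60)&(a[:,:,0]>90)
ct,b=dark(top,(225,310,285,370),blue);print("cap",ct,onplane("top",[ct],25))
t=np.hstack([cv2.resize(top[255:325,270:380],None,fx=4,fy=4,interpolation=2),])
s=cv2.resize(side[195:260,300:410],None,fx=4,fy=4,interpolation=2)
cv2.imwrite("pics/crop1.png",np.vstack([t,s]))
E
```

```text
rect [[241.      296.99997]
 [241.      184.99997]
 [356.      184.99997]
 [356.      296.99997]] poly [[249 185]
 [241 194]
 [243 297]
 [356 295]
 [356 249]
 [345 246]
 [342 190]]
[[734.9 207.2 134.5]
 [717.2 221.9 134.5]
 [522.1 213.  134.5]
 [526.2   6.7 134.5]
 [611.4   5.8 134.5]
 [617.1  26.1 134.5]
 [724.6  30.8 134.5]] center [[626.46509942 112.19904364 134.5       ]]
176.6 86.68
23.0 140.19
195.3 -177.38
206.3 -88.84
85.2 -0.6
21.1 74.48
107.7 2.51Traceback (most recent call last):
  File "<stdin>", line 15, in <module>
  File "<stdin>", line 13, in dark
ValueError: max() iterable argument is empty
```

```bash
python3 - <<'E'
from h import *
top=cv2.imread("pics/top0.png");side=cv2.imread("pics/side0.png")
t=cv2.resize(top[180:325,230:380],None,fx=4,fy=4,interpolation=2)
s=cv2.resize(side[195:260,300:410],None,fx=2,fy=4,interpolation=2)
cv2.imwrite("pics/crop1.png",t)
cv2.imwrite("pics/crop2.png",cv2.resize(side[195:275,300:410],None,fx=6,fy=6,interpolation=2))
E
```

```text
(no output)
```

View pics/crop1.png

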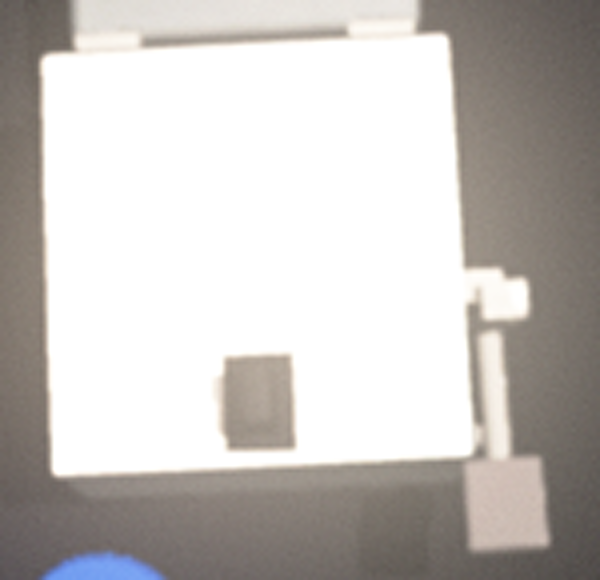

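View pics/crop2.png

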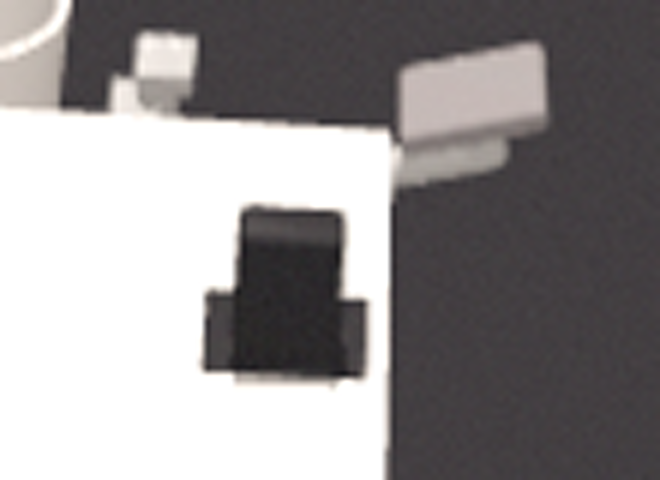

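Crops: the top view shows lid corners at crop (42,57),(448,37),(473,455),(52,474), pad centre (507,503), grip top strip about (259,390). In the side crop the grip's top face is centred at (292,225) and the pad's upper face at about (472,93).

```bash
python3 - <<'E'
from h import *
T=lambda p:(np.array(p)+.5)/4-.5+[230,180]
S=lambda p:(np.array(p)+.5)/6-.5+[300,195]
c=onplane("top",T([(42,57),(448,37),(473,455),(52,474)]),134.5)
print(c.round(1),c.mean(0)); 
for i in range(4):
    d=c[(i+1)%4]-c[i];print(np.linalg.norm(d).round(1),np.degrees(np.arctan2(d[1],d[0])).round(2))
print("pad tri",tri(T((507,503)),S((472,93))), onplane("top",[T((507,503))],144))
print("grip tri",tri(T((259,390)),S((292,225))), onplane("top",[T((259,390))],180),onplane("side",[S((292,225))],180))
print("pad side@144",onplane("side",[S((472,93))],144))
# rough loose things
print("canister top",onplane("top",[(195,258)],85),"cup",onplane("top",[(413,221)],75),"cap",onplane("top",[(255,341)],25))
d=c[0]-c[3];d2=c[1]-c[2];u=d/np.linalg.norm(d)+d2/np.linalg.norm(d2);y=np.arctan2(u[1],u[0])
e=c[0]-c[1]+c[3]-c[2];y2=np.arctan2(-e[0],e[1]);yaw=(y+y2)/2
print("yaw",np.degrees([y,y2]))
R=np.array([[np.cos(yaw),-np.sin(yaw)],[np.sin(yaw),np.cos(yaw)]])
# lid spans x from hinge(98) to -98
o=c.mean(0)[:2];print("origin",o)
for n,p in dict(grip=(-72,0),pad_up=(-123,-109),pad_stop=(-138,-109),hinge=(98,0)).items():print(n,(o+R@p).round(1))
print("wristcam",viewer.camera_info("wrist"))
E
```

```text
[[717.4 223.6 134.5]
 [726.9  31.5 134.5]
 [529.2  21.5 134.5]
 [520.  213.6 134.5]] [623.37791744 122.56963215 134.5       ]
192.3 -87.19
197.9 -177.1
192.3 92.74
197.7 2.89
pad tri (array([508.08497364,   6.50710749, 140.74076277]), np.float64(2.6025763359874974)) [[506.5063592    6.82669257 144.        ]]
grip tri (array([554.64311823, 117.40123892, 174.61157381]), np.float64(2.070423126055157)) [[552.87608868 117.21227417 180.        ]] [[555.35013638 123.75364459 180.        ]]
pad side@144 [[509.44081821  10.60204309 144.        ]]
canister top [[602.47252304 315.80004344  85.        ]] cup [[ 678.70010513 -111.59514297   75.        ]] cap [[444.89092951 201.81283321  25.        ]]
yaw [2.89448626 2.77756027]
origin [623.37791744 122.56963215]
grip [551.5 119. ]
pad_up [505.9   7.6]
pad_stop [490.9   6.9]
hinge [721.3 127.4]
wristcam {'camera_matrix': array([[401.68096723,   0.        , 324.68869226],
       [  0.        , 401.68096723, 242.41140404],
       [  0.        ,   0.        ,   1.        ]]), 'D': array([-0.01403869,  0.        ,  0.        ,  0.        ,  0.        ]), 'position': array([157.48144614, 583.06533349, 373.50198927]), 'rotation': array([[ 3.90786212e-01, -8.72550794e-01, -2.93157379e-01],
       [ 9.20481019e-01,  3.70122147e-01,  1.25396526e-01],
       [-9.10799512e-04, -3.18849037e-01,  9.47805076e-01]])}
```

```bash
cat >> h.py <<'E'
YAW=np.radians(2.84)
RG=np.array([[0,-np.sin(YAW),np.cos(YAW)],[0,np.cos(YAW),np.sin(YAW)],[-1,0,0]])
from scipy.spatial.transform import Rotation as Ro
def to(*pts):
    s=arm.sense();R=s["tcp_rot"]
    print("t",s["time_s"],"pos",s["eef_pos"].round(1),"F",s["ft_force"].round(1),"w",round(s["grip_width"],3))
    rv=Ro.from_matrix(R.T@RG).as_rotvec()
    for p in pts: print(p,((R.T@(np.array(p)-s["eef_pos"]))/1000).round(4),rv.round(4))
E
python3 -c "
from h import *
to((506,7.5,200),(506,7.5,165))"
```

```text
t 0.1 pos [233.9 551.9 210.8] F [0.1 0.3 0.3] w 1.0
(506, 7.5, 200) [ 0.0114 -0.3951  0.463 ] [-4.504e-01 -3.000e-04  1.500e-03]
(506, 7.5, 165) [ 0.0464 -0.3951  0.463 ] [-4.504e-01 -3.000e-04  1.500e-03]
```

>>> drive_tool --targets "0 -0.02 0.023 -0.03 0 0 0; 0 -0.055 0.065 -0.08 0 0 0; 0 -0.09 0.105 -0.13 0 0 0; 0 -0.125 0.147 -0.18 0 0 0; 0 -0.16 0.188 -0.23 0 0 0; 0.003 -0.195 0.229 -0.28 0 0 0; 0.005 -0.23 0.27 -0.33 0 0 0; 0.007 -0.265 0.31 -0.37 0 0 0; 0.009 -0.3 0.352 -0.41 0 0 0; 0.01 -0.335 0.393 -0.45 0 0 0; 0.011 -0.37 0.434 -0.45 0 0 0; 0.0114 -0.395 0.463 -0.45 0 0 0"

```text
time_s: 1.3
eef_pos: [494.0, 31.4, 200.5]
tcp_rot: [[-0.0, -0.049, 0.999], [0.0, 0.999, 0.049], [-1.0, 0.0, -0.0]]
ft_force: [0.5, 1.2, -0.9]
grip_width: -0.002
```

```bash
python3 -c "
from h import *
to((506,7.5,165),(505,7.5,152),(501,7.5,130),(491,7.5,101))
cv2.imwrite('pics/s1.png',viewer.capture('side')[:,:,::-1])"
```

```text
t 1.3 pos [494.   31.4 200.5] F [ 0.5  1.2 -0.9] w -0.002
(506, 7.5, 165) [ 0.0354 -0.0245  0.0108] [-0.0005 -0.0001 -0.0002]
(505, 7.5, 152) [ 0.0484 -0.0244  0.0098] [-0.0005 -0.0001 -0.0002]
(501, 7.5, 130) [ 0.0704 -0.0242  0.0058] [-0.0005 -0.0001 -0.0002]
(491, 7.5, 101) [ 0.0994 -0.0237 -0.0042] [-0.0005 -0.0001 -0.0002]
```

View pics/s1.png

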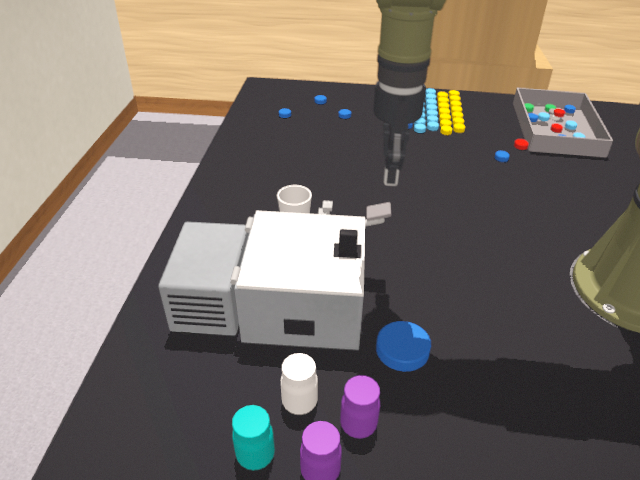

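Side view: shut fingers (392,178) are above and slightly behind the pad (378,212), scene undisturbed. The arm was still settling.

>>> drive_tool --targets "0 0 0 0 0 0 0; 0 0 0 0 0 0 0; 0 0 0 0 0 0 0"

```text
time_s: 1.65
eef_pos: [493.0, 34.5, 200.5]
tcp_rot: [[-0.001, -0.051, 0.999], [0.0, 0.999, 0.051], [-1.0, 0.0, -0.001]]
ft_force: [-0.4, 0.4, 0.2]
grip_width: -0.003
```

```bash
python3 -c "
from h import *
to((504,7.5,156),(491,7.5,101))"
```

```text
t 1.65 pos [493.   34.5 200.5] F [-0.4  0.4  0.2] w -0.003
(504, 7.5, 156) [ 0.0445 -0.0275  0.0097] [ 0.0011 -0.0007 -0.0003]
(491, 7.5, 101) [ 0.0995 -0.0269 -0.0033] [ 0.0011 -0.0007 -0.0003]
```

>>> drive_tool --targets "0 -0.012 0.005 0 0 0 0; 0 -0.0275 0.01 0 0 0 0; 0.01 -0.0275 0.01 0 0 0 0; 0.025 -0.0275 0.01 0 0 0 0; 0.035 -0.0275 0.01 0 0 0 0; 0.035 -0.0275 0.01 0 0 0 0; 0.035 -0.0275 0.01 0 0 0 0"

```text
time_s: 2.35
eef_pos: [504.7, 6.8, 165.5]
tcp_rot: [[-0.001, -0.05, 0.999], [0.0, 0.999, 0.05], [-1.0, 0.0, -0.001]]
ft_force: [0.3, -0.9, 0.2]
grip_width: -0.001
```

```bash
python3 -c "
from h import *
to((504,7.5,150),(500,7.5,130),(492,7.5,101))
cv2.imwrite('pics/s2.png',cv2.resize(viewer.capture('side')[120:260,280:460,::-1],None,fx=4,fy=4))"
```

```text
t 2.35 pos [504.7   6.8 165.5] F [ 0.3 -0.9  0.2] w -0.001
(504, 7.5, 150) [ 0.0155  0.0007 -0.0007] [ 0.0003 -0.0006 -0.0001]
(500, 7.5, 130) [ 0.0355  0.0009 -0.0047] [ 0.0003 -0.0006 -0.0001]
(492, 7.5, 101) [ 0.0645  0.0013 -0.0126] [ 0.0003 -0.0006 -0.0001]
```

View pics/s2.png

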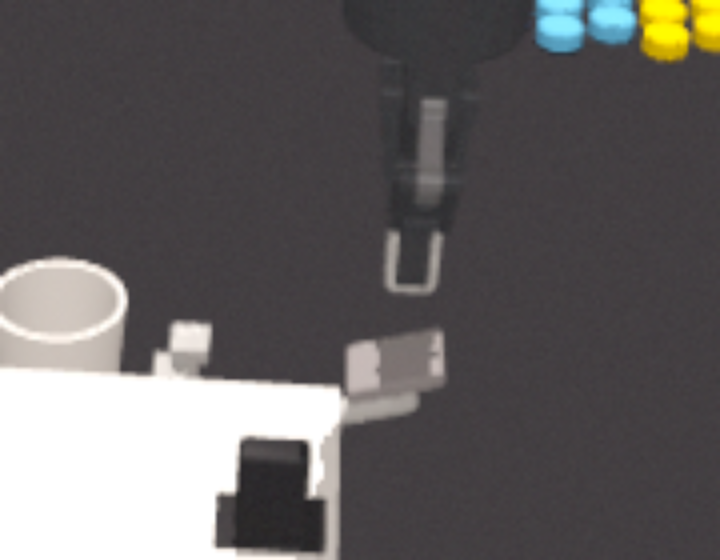

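The shut fingertips (413,290 in the crop) stand straight above the pad (395,362), centred in y and a little toward its front. Press down along its arc.

>>> drive_tool --targets "0.008 0.001 -0.001 0 0 0 0; 0.015 0.001 -0.001 0 0 0 0; 0.022 0.001 -0.002 0 0 0 0; 0.029 0.001 -0.004 0 0 0 0; 0.036 0.001 -0.005 0 0 0 0; 0.043 0.001 -0.007 0 0 0 0; 0.05 0.001 -0.009 0 0 0 0; 0.055 0.001 -0.01 0 0 0 0; 0.06 0.001 -0.012 0 0 0 0; 0.0635 0.001 -0.013 0 0 0 0; 0.0635 0.001 -0.013 0 0 0 0; 0.0635 0.001 -0.013 0 0 0 0"

```text
time_s: 3.6
eef_pos: [491.5, 6.8, 102.0]
tcp_rot: [[-0.001, -0.049, 0.999], [-0.0, 0.999, 0.049], [-1.0, -0.0, -0.001]]
ft_force: [-1.9, -1.2, 3.1]
grip_width: 0.002
```

>>> drive_tool --targets "0.002 0 0 0 0 0 0; 0.003 0 0 0 0 0 0; 0.003 0 0 0 0 0 0"

```text
time_s: 3.9
eef_pos: [491.5, 6.8, 99.1]
tcp_rot: [[-0.001, -0.049, 0.999], [-0.0, 0.999, 0.049], [-1.0, -0.0, -0.001]]
ft_force: [-3.8, -0.1, 5.2]
grip_width: -0.0
```

```bash
python3 -c "
from h import *
to((491,7.5,140))
cv2.imwrite('pics/s3.png',cv2.resize(viewer.capture('side')[150:290,280:460,::-1],None,fx=4,fy=4))"
```

```text
t 3.9 pos [491.5   6.8  99.1] F [-3.8 -0.1  5.2] w -0.0
(491, 7.5, 140) [-0.0409  0.0007 -0.0005] [-0.0004 -0.0008  0.0001]
```

View pics/s3.png

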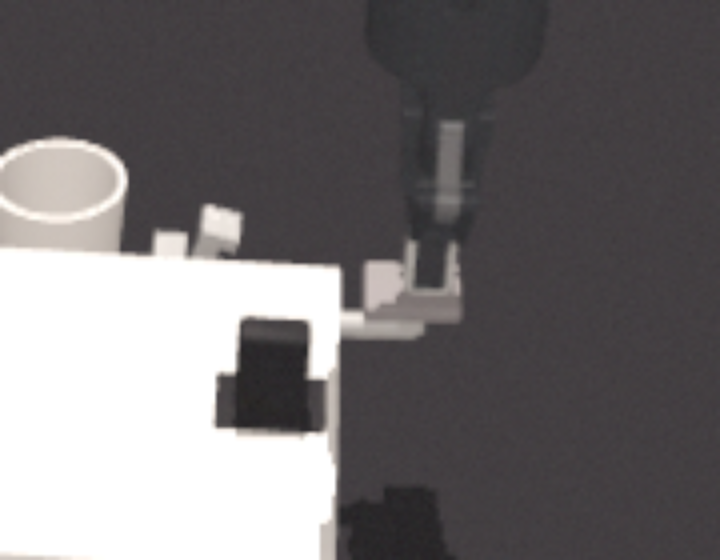

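The tips sit near the pad's front edge (pad at (412,290)), and the hook has moved back from the lid. Press a few mm further to reach the stop.

>>> drive_tool --targets "0.001 0 0 0 0 0 0; 0.002 0 0 0 0 0 0; 0.003 0 0 0 0 0 0; 0.004 0 0 0 0 0 0; 0.004 0 0 0 0 0 0"

```text
time_s: 4.45
eef_pos: [491.3, 6.8, 95.1]
tcp_rot: [[-0.001, -0.049, 0.999], [-0.0, 0.999, 0.049], [-1.0, -0.0, -0.001]]
ft_force: [-4.0, -0.3, 5.2]
grip_width: 0.003
```

>>> drive_tool --targets "0.001 0 0 0 0 0 0; 0.002 0 0 0 0 0 0; 0.003 0 0 0 0 0 0; 0.003 0 0 0 0 0 0"

```text
time_s: 4.85
eef_pos: [491.0, 6.8, 92.0]
tcp_rot: [[-0.002, -0.049, 0.999], [-0.0, 0.999, 0.049], [-1.0, -0.0, -0.002]]
ft_force: [-5.4, -0.2, 5.0]
grip_width: 0.002
```

>>> drive_tool --targets "-0.005 0 0 0 0 0 0; -0.012 0 0 0 0 0 0; -0.025 0 0 0 0 0 0; -0.04 0 0 0 0 0 0; -0.06 0 0 0 0 0 0; -0.08 0 0 0 0 0 0; -0.08 0 0 0 0 0 0; -0.08 0 0 0 0 0 0"

```text
time_s: 5.65
eef_pos: [492.3, 6.9, 172.6]
tcp_rot: [[0.001, -0.049, 0.999], [0.0, 0.999, 0.049], [-1.0, -0.0, 0.001]]
ft_force: [-0.4, -0.9, -0.1]
grip_width: -0.002
```

```bash
python3 -c "
from h import *
to((503,7.5,160))
a=cv2.resize(viewer.capture('side')[150:270,280:460,::-1],None,fx=4,fy=4)
cv2.imwrite('pics/s4.png',a)"
```

```text
t 5.65 pos [492.3   6.9 172.6] F [-0.4 -0.9 -0.1] w -0.002
(503, 7.5, 160) [0.0126 0.0001 0.0107] [-0.0004  0.001   0.    ]
```

View pics/s4.png

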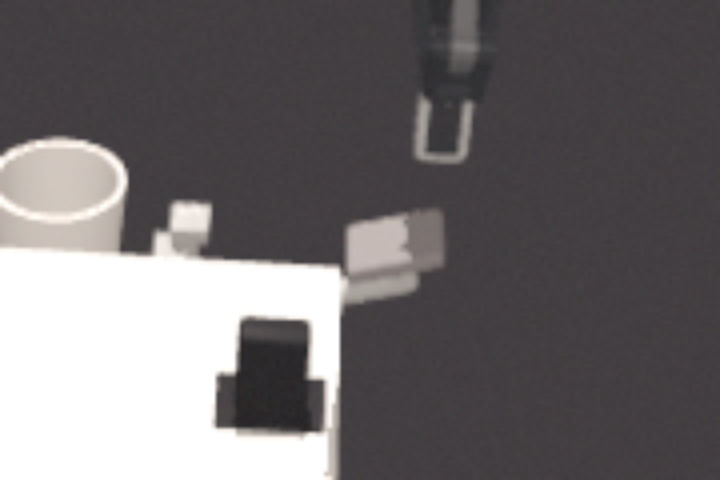

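Not latched: the lever is back up with the pad at (395,240). The tips sat about 8 mm too far forward and slid to the pad's front edge. Press again 8 mm further back.

>>> drive_tool --targets "0 0 0.01 0 0 0 0; 0.01 0 0.021 0 0 0 0; 0.018 0 0.021 0 0 0 0; 0.026 0 0.02 0 0 0 0; 0.034 0 0.019 0 0 0 0; 0.042 0 0.017 0 0 0 0; 0.05 0 0.015 0 0 0 0; 0.058 0 0.012 0 0 0 0; 0.064 0 0.01 0 0 0 0; 0.07 0 0.008 0 0 0 0; 0.07 0 0.008 0 0 0 0; 0.07 0 0.008 0 0 0 0"

```text
time_s: 6.9
eef_pos: [499.4, 7.2, 102.2]
tcp_rot: [[-0.001, -0.049, 0.999], [-0.0, 0.999, 0.049], [-1.0, -0.0, -0.001]]
ft_force: [-2.3, -0.2, 3.3]
grip_width: 0.001
```

>>> drive_tool --targets "0.002 0 -0.0005 0 0 0 0; 0.004 0 -0.001 0 0 0 0; 0.004 0 -0.001 0 0 0 0; 0.004 0 -0.001 0 0 0 0"

```text
time_s: 7.3
eef_pos: [498.7, 7.1, 98.4]
tcp_rot: [[-0.0, -0.049, 0.999], [-0.0, 0.999, 0.049], [-1.0, -0.0, -0.0]]
ft_force: [-2.6, -0.3, 4.7]
grip_width: 0.002
```

>>> drive_tool --targets "0.0015 0 0 0 0 0 0; 0.003 0 0 0 0 0 0; 0.003 0 0 0 0 0 0"

```text
time_s: 7.6
eef_pos: [498.4, 7.2, 95.2]
tcp_rot: [[-0.001, -0.049, 0.999], [-0.0, 0.999, 0.049], [-1.0, -0.0, -0.001]]
ft_force: [-4.5, 0.4, 5.7]
grip_width: 0.001
```

>>> drive_tool --targets "0.0015 0 0 0 0 0 0; 0.003 0 0 0 0 0 0; 0.003 0 0 0 0 0 0"

```text
time_s: 7.9
eef_pos: [498.0, 7.1, 92.1]
tcp_rot: [[-0.001, -0.049, 0.999], [-0.0, 0.999, 0.049], [-1.0, -0.0, -0.001]]
ft_force: [-5.1, 0.5, 6.5]
grip_width: 0.001
```

>>> drive_tool --targets "0.001 0 0 0 0 0 0; 0.002 0 0 0 0 0 0; 0.002 0 0 0 0 0 0"

```text
time_s: 8.2
eef_pos: [498.0, 7.2, 90.1]
tcp_rot: [[-0.002, -0.049, 0.999], [-0.0, 0.999, 0.049], [-1.0, -0.0, -0.002]]
ft_force: [-4.4, 0.1, 5.1]
grip_width: 0.002
```

```bash
python3 -c "
from h import *
to((491,7.5,140))
cv2.imwrite('pics/s5.png',cv2.resize(viewer.capture('side')[150:290,280:460,::-1],None,fx=4,fy=4))"
```

```text
t 8.2 pos [498.    7.2  90.1] F [-4.4  0.1  5.1] w 0.002
(491, 7.5, 140) [-0.0499  0.0007 -0.007 ] [-0.0004 -0.0016  0.    ]
```

View pics/s5.png

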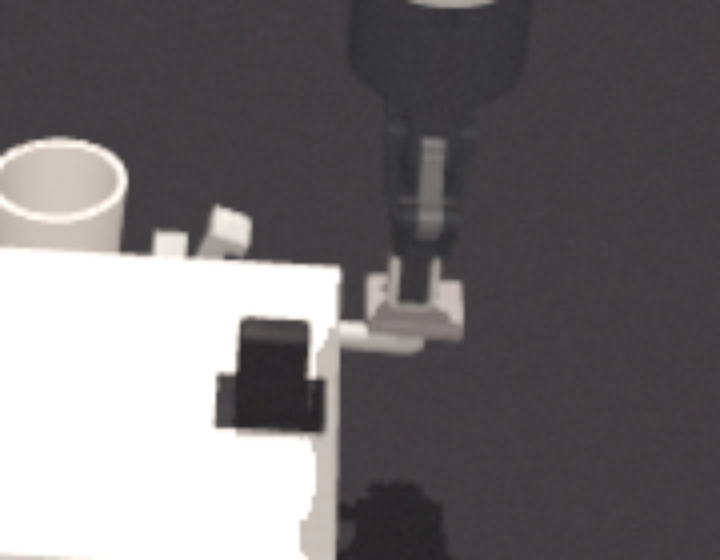

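```bash
python3 -c "
from h import *
print(arm.finger_overhang)
S=lambda p:(np.array(p)+.5)/4-.5+[280,150]
o,d=ray('side',[S(p) for p in [(414,303),(412,290),(370,280),(370,328),(463,338),(462,283),(405,350)]])
for y in (7,25,-11): print(y,(o+d*((y-o[1])/d[:,1])[:,None]).round(1))
"
```

```text
8.0
7 [[497.8   7.  107.3]
 [499.3   7.  114.8]
 [518.8   7.  118.5]
 [516.8   7.   90.4]
 [473.6   7.   89.2]
 [477.2   7.  121.2]
 [499.7   7.   79. ]]
25 [[498.4  25.  121.5]
 [499.8  25.  128.8]
 [518.9  25.  132.5]
 [517.   25.  105. ]
 [474.7  25.  103.8]
 [478.2  25.  135.1]
 [500.2  25.   93.8]]
-11 [[497.3 -11.   93.1]
 [498.8 -11.  100.7]
 [518.8 -11.  104.5]
 [516.7 -11.   75.8]
 [472.5 -11.   74.5]
 [476.2 -11.  107.3]
 [499.2 -11.   64.1]]
```

```bash
python3 -c "
from h import *
for nm,p,off,e in (('s4',(443,160),150,172.6),('s2',(413,290),120,165.5),('s3',(430,291),150,99.1),('s5',(414,303),150,90.1)):
    q=(np.array(p)+.5)/4-.5+[280,off]
    o,d=ray('side',[q])
    print(nm,e-8,[(o+d*((y-o[1])/d[:,1])[:,None]).round(1)[0] for y in (7,15)])
"
```

```text
s4 164.6 [array([491.8,   7. , 187.8]), array([492.1,  15. , 193.3])]
s2 157.5 [array([504.3,   7. , 181.3]), array([504.5,  15. , 186.8])]
s3 91.1 [array([491.2,   7. , 115.1]), array([491.5,  15. , 121.3])]
s5 82.1 [array([497.8,   7. , 107.3]), array([498.1,  15. , 113.6])]
```

The side camera and pad slope put the tips and pad at z≈108 (lever about 0.36 rad). The arm's reading says 82, so the tips consistently stand about 25 mm higher than computed. The image and spring force agree with each other, so I'll press about 15 mm more.

>>> drive_tool --targets "0.0015 0 0 0 0 0 0; 0.003 0 0 0 0 0 0; 0.0045 0 0 0 0 0 0; 0.006 0 0 0 0 0 0; 0.0075 0 0 0 0 0 0; 0.009 0 0 0 0 0 0; 0.009 0 0 0 0 0 0"

```text
time_s: 8.95
eef_pos: [497.4, 7.2, 80.9]
tcp_rot: [[-0.003, -0.049, 0.999], [-0.0, 0.999, 0.049], [-1.0, 0.0, -0.003]]
ft_force: [-7.2, -0.1, 7.7]
grip_width: -0.002
```

>>> drive_tool --targets "0.001 0 0 0 0 0 0; 0.002 0 0 0 0 0 0; 0.003 0 0 0 0 0 0; 0.003 0 0 0 0 0 0"

```text
time_s: 9.35
eef_pos: [497.2, 7.1, 77.9]
tcp_rot: [[-0.003, -0.049, 0.999], [-0.0, 0.999, 0.049], [-1.0, 0.0, -0.003]]
ft_force: [-6.3, -1.2, 7.7]
grip_width: -0.001
```

>>> drive_tool --targets "0.001 0 0 0 0 0 0; 0.002 0 0 0 0 0 0; 0.002 0 0 0 0 0 0"

```text
time_s: 9.65
eef_pos: [497.1, 7.1, 75.9]
tcp_rot: [[-0.003, -0.049, 0.999], [-0.0, 0.999, 0.049], [-1.0, 0.0, -0.003]]
ft_force: [-6.3, -0.5, 7.3]
grip_width: -0.0
```

>>> drive_tool --targets "0.001 0 0 0 0 0 0; 0.002 0 0 0 0 0 0; 0.002 0 0 0 0 0 0"

```text
time_s: 9.95
eef_pos: [496.9, 7.1, 73.9]
tcp_rot: [[-0.003, -0.049, 0.999], [-0.0, 0.999, 0.049], [-1.0, 0.0, -0.003]]
ft_force: [-7.6, 0.8, 8.9]
grip_width: -0.003
```

>>> drive_tool --targets "0.001 0 0 0 0 0 0; 0.002 0 0 0 0 0 0; 0.002 0 0 0 0 0 0"

```text
time_s: 10.25
eef_pos: [496.9, 7.1, 71.9]
tcp_rot: [[-0.003, -0.049, 0.999], [-0.0, 0.999, 0.049], [-1.0, 0.0, -0.003]]
ft_force: [-6.9, -0.5, 8.3]
grip_width: -0.002
```

>>> drive_tool --targets "0.001 0 0 0 0 0 0; 0.002 0 0 0 0 0 0; 0.002 0 0 0 0 0 0"

```text
time_s: 10.55
eef_pos: [497.0, 7.1, 71.4]
tcp_rot: [[-0.003, -0.049, 0.999], [-0.0, 0.999, 0.049], [-1.0, -0.0, -0.003]]
ft_force: [-13.9, -0.0, 23.1]
grip_width: 0.0
```

```bash
python3 -c "
from h import *
to((491,7.5,140))
np.save('pics/s6.npy',viewer.capture('side'));np.save('pics/t6.npy',viewer.capture('top'))"
```

```text
t 10.55 pos [497.    7.1  71.4] F [-13.9  -0.   23.1] w 0.0
(491, 7.5, 140) [-0.0685  0.0007 -0.0062] [-0.0004 -0.0027  0.    ]
```

The force jumped to 23 N, so that is the hard stop, past the click. It also confirms the ~25 mm tip offset. Release.

>>> drive_tool --targets "-0.005 0 0 0 0 0 0; -0.012 0 0 0 0 0 0; -0.025 0 0 0 0 0 0; -0.045 0 0 0 0 0 0; -0.075 0 0 0 0 0 0; -0.11 0 0 0 0 0 0; -0.15 0 0 0 0 0 0; -0.16 0 0 0 0 0 0; -0.16 0 0 0 0 0 0; -0.16 0 0 0 0 0 0.05; -0.16 0 0 0 0 0 0.05; -0.16 0 0 0 0 0 0.05"

```text
time_s: 11.85
eef_pos: [498.0, 7.2, 228.6]
tcp_rot: [[-0.003, -0.049, 0.999], [-0.0, 0.999, 0.049], [-1.0, 0.0, -0.003]]
ft_force: [-0.2, -0.2, 0.0]
grip_width: 0.509
```

```bash
python3 -c "
from h import *
to((553,119,200))
cv2.imwrite('pics/s7.png',cv2.resize(viewer.capture('side')[80:270,280:460,::-1],None,fx=3,fy=3))
np.save('pics/t7.npy',viewer.capture('top'))"
```

```text
t 11.85 pos [498.    7.2 228.6] F [-0.2 -0.2  0. ] w 0.509
(553, 119, 200) [0.0284 0.109  0.0605] [-0.0003 -0.0027 -0.0001]
```

View pics/s7.png

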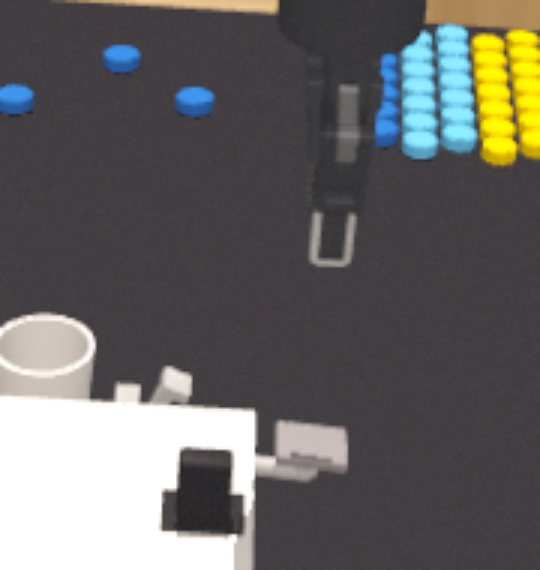

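The lever stays down with the robot off it: the pad at (310,443) is level and the hook (172,385) is swung back. Now go above the grip.

>>> drive_tool --targets "0 0.02 0.01 0 0 0 0.05; 0 0.045 0.025 0 0 0 0.05; 0 0.075 0.042 0 0 0 0.05; 0 0.1 0.055 0 0 0 0.05; 0 0.109 0.0605 0 0 0 0.05; 0.01 0.109 0.0605 0 0 0 0.05; 0.03 0.109 0.0605 0 0.0027 0 0.05; 0.045 0.109 0.0605 0 0.0027 0 0.05; 0.045 0.109 0.0605 0 0.0027 0 0.05; 0.045 0.109 0.0605 0 0.0027 0 0.05"

```text
time_s: 12.95
eef_pos: [553.3, 118.0, 184.8]
tcp_rot: [[-0.004, -0.048, 0.999], [-0.001, 0.999, 0.048], [-1.0, -0.001, -0.004]]
ft_force: [-0.5, -0.1, -0.0]
grip_width: 0.586
```

```bash
python3 -c "
from h import *
to((553,119,131))
s=viewer.capture('side')[100:280,270:430,::-1];t=viewer.capture('top')[170:350,220:380,::-1]
cv2.imwrite('pics/s8.png',cv2.resize(np.hstack([s,t]),None,fx=2.5,fy=2.5,interpolation=2))"
```

```text
t 12.95 pos [553.3 118.  184.8] F [-0.5 -0.1 -0. ] w 0.586
(553, 119, 131) [ 0.0538  0.0011 -0.    ] [-0.0014 -0.0039  0.0005]
```

View pics/s8.png

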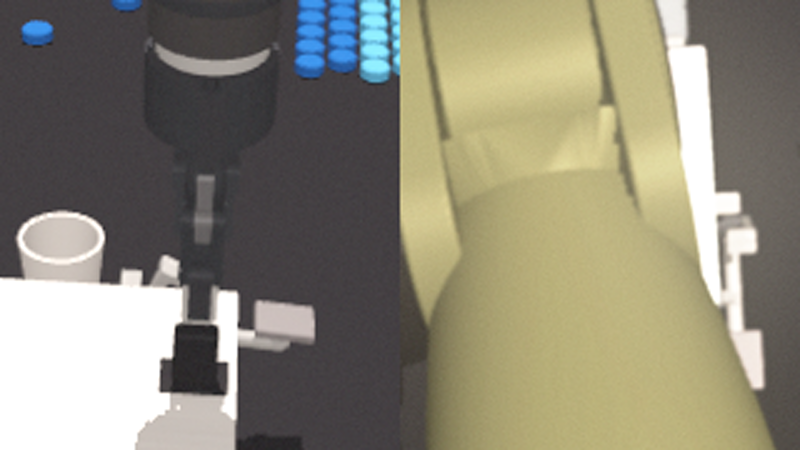

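```bash
python3 -c "
from h import *
q=(np.array((200,319))+.5)/2.5-.5+[270,100]
o,d=ray('side',[q])
print([(o+d*((y-o[1])/d[:,1])[:,None]).round(1)[0] for y in (119,135,143,150)])
q=(np.array((331,264))+.5)/3-.5+[280,80]
o,d=ray('side',[q])
print([(o+d*((y-o[1])/d[:,1])[:,None]).round(1)[0] for y in (7,32,40)])
"
```

```text
[array([553.7, 119. , 186.2]), array([552.9, 135. , 199.1]), array([552.6, 143. , 205.5]), array([552.2, 150. , 211.1])]
[array([496.5,   7. , 232.6]), array([497.3,  32. , 248.5]), array([497.5,  40. , 253.5])]
```

The visible finger (200,319) ends just above the grip block (196,322) at z≈206, consistent with the +25 mm offset. It is aligned in x within about 3 mm. Go down with force checks.

>>> drive_tool --targets "0.005 0.001 0.001 0 0 0 0.05; 0.013 0.001 0.003 0 -0.004 0 0.05; 0.021 0.001 0.003 0 -0.004 0 0.05; 0.029 0.001 0.003 0 -0.004 0 0.05; 0.036 0.001 0.003 0 -0.004 0 0.05; 0.042 0.001 0.003 0 -0.004 0 0.05; 0.047 0.001 0.003 0 -0.004 0 0.05; 0.051 0.001 0.003 0 -0.004 0 0.05; 0.051 0.001 0.003 0 -0.004 0 0.05"

```text
time_s: 13.95
eef_pos: [556.5, 120.1, 133.5]
tcp_rot: [[0.0, -0.049, 0.999], [-0.0, 0.999, 0.049], [-1.0, -0.0, 0.0]]
ft_force: [-0.2, 0.6, 0.4]
grip_width: 0.587
```

>>> drive_tool --targets "0 0 0 0 0 0 0.03; 0 0 0 0 0 0 0.02; 0 0 0 0 0 0 0.012; 0 0 0 0 0 0 0; 0 0 0 0 0 0 0; 0 0 0 0 0 0 0; 0 0 0 0 0 0 0; 0 0 0 0 0 0 0" --force 45

```text
time_s: 14.75
eef_pos: [557.1, 119.4, 134.3]
tcp_rot: [[0.002, -0.049, 0.999], [-0.001, 0.999, 0.049], [-1.0, -0.001, 0.002]]
ft_force: [-0.4, -5.8, 1.2]
grip_width: 0.177
```

Grip width 15 mm, so the block is held. Compute the arc.

```bash
python3 -c "
import numpy as np
a,b=168,38
for t in [2,4,6,8,10,13,16,19,22,25,28,31,34,37,40,43,46,48,50]:
    r=np.radians(t);print(t,round((a*np.sin(r)+b*np.cos(r)-b)/1000,4),round((-a*np.cos(r)+b*np.sin(r)+a)/1000,4))"
```

```text
2 0.0058 0.0014
4 0.0116 0.0031
6 0.0174 0.0049
8 0.023 0.0069
10 0.0286 0.0092
13 0.0368 0.0129
16 0.0448 0.017
19 0.0526 0.0215
22 0.0602 0.0265
25 0.0674 0.0318
28 0.0744 0.0375
31 0.0811 0.0436
34 0.0874 0.05
37 0.0935 0.0567
40 0.0991 0.0637
43 0.1044 0.071
46 0.1092 0.0786
48 0.1123 0.0838
50 0.1151 0.0891
```

>>> drive_tool --targets "-0.003 0 0.0007 0 0 0 0; -0.0058 0 0.0014 0 0 0 0; -0.0087 0 0.0022 0 0 0 0; -0.0116 0 0.0031 0 0 0 0; -0.0174 0 0.0049 0 0 0 0; -0.0174 0 0.0049 0 0 0 0"

```text
time_s: 15.35
eef_pos: [561.9, 119.6, 151.0]
tcp_rot: [[0.001, -0.049, 0.999], [-0.002, 0.999, 0.049], [-1.0, -0.002, 0.001]]
ft_force: [3.2, -5.2, -6.8]
grip_width: 0.175
```

>>> drive_tool --targets "-0.0056 0 0.002 0 0 0 0; -0.0112 0 0.0043 0 0 0 0; -0.0194 0 0.008 0 0 0 0; -0.0274 0 0.0121 0 0 0 0; -0.0352 0 0.0166 0 0 0 0; -0.0428 0 0.0216 0 0 0 0; -0.05 0 0.0269 0 0 0 0; -0.05 0 0.0269 0 0 0 0; -0.05 0 0.0269 0 0 0 0"

```text
time_s: 16.25
eef_pos: [588.3, 121.0, 200.4]
tcp_rot: [[-0.0, -0.049, 0.999], [-0.001, 0.999, 0.049], [-1.0, -0.001, -0.0]]
ft_force: [1.9, -5.0, -6.3]
grip_width: 0.181
```

From 25° to 50° (less 0.0674, 0.0318):

>>> drive_tool --targets "-0.007 0 0.0057 0 0 0 0; -0.0137 0 0.0118 0 0 0 0; -0.02 0 0.0182 0 0 0 0; -0.0261 0 0.0249 0 0 0 0; -0.0317 0 0.0319 0 0 0 0; -0.037 0 0.0392 0 0 0 0; -0.0418 0 0.0468 0 0 0 0; -0.0449 0 0.052 0 0 0 0; -0.0477 0 0.0573 0 0 0 0; -0.0477 0 0.0573 0 0 0 0; -0.0477 0 0.0573 0 0 0 0; -0.0477 0 0.0573 0 0 0 0"

```text
time_s: 17.45
eef_pos: [644.7, 123.8, 248.2]
tcp_rot: [[-0.002, -0.049, 0.999], [-0.001, 0.999, 0.049], [-1.0, -0.001, -0.002]]
ft_force: [-0.2, -5.0, -6.9]
grip_width: 0.18
```

```bash
python3 -c "
from h import *
to((641,123,250))
s=viewer.capture('side')[60:420,150:450,::-1]
cv2.imwrite('pics/s9.png',cv2.resize(s,None,fx=2,fy=1.66,interpolation=2)[:598])"
```

```text
t 17.45 pos [644.7 123.8 248.2] F [-0.2 -5.  -6.9] w 0.18
(641, 123, 250) [-0.0018 -0.0006 -0.0037] [-0.0008 -0.0022  0.0012]
```

View pics/s9.png

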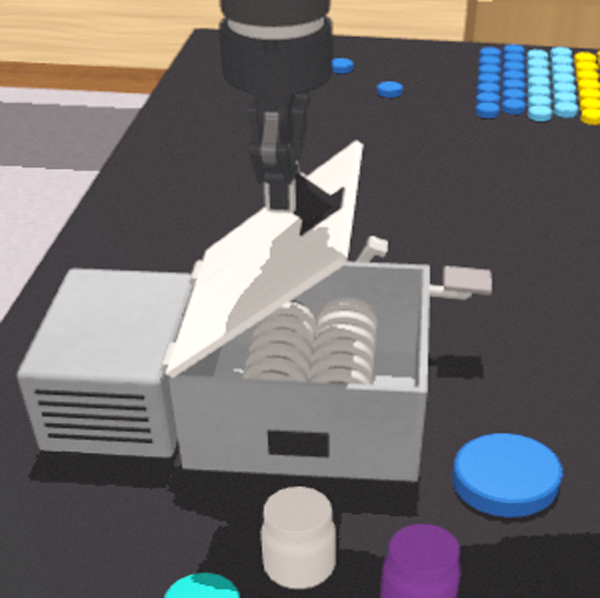

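The lid is open, held between the fingers at (280,200); the lever pad (467,280) is still down. Canister and cap look unmoved. Measuring the lid angle from its edges.

```bash
python3 -c "
from h import *
q=lambda p:(np.array(p)+.5)/[2,1.66]-.5+[150,60]
n=np.array([-np.sin(YAW),np.cos(YAW),0])
for off,pts in ((95,[(170,374),(347,260)]),(-95,[(203,250),(361,143)])):
    base=np.array([721.3,127.4,131])+off*n
    o,d=ray('side',[q(p) for p in pts])
    P=o+d*(((base-o)@n)/(d@n))[:,None]
    v=P[1]-P[0];print(P.round(1),np.linalg.norm(v),np.degrees(np.arctan2(v[2],-v[0])))
# loose things: before/after
a=cv2.imread('pics/side0.png').astype(int);b=viewer.capture('side')[:,:,::-1].astype(int)
for nm,(x0,y0,x1,y1),f in (('cap',(370,315,440,375),lambda i:(i[:,:,0]>i[:,:,2]+50)),('can',(277,352,322,418),lambda i:i.min(2)>90),('purp',(335,375,385,440),lambda i:(i[:,:,2]>i[:,:,1]+40))):
    print(nm,[np.argwhere(f(i[y0:y1,x0:x1])).mean(0).round(1) for i in (a,b)])
to((644.7,123.8,248))
"
```

```text
[[720.7 222.5 136.2]
 [585.9 215.8 279.1]] 196.48626464657937 46.675005951054935
[[736.8  33.1 136.7]
 [597.1  26.1 277.5]] 198.4561726248224 45.237397065111026
cap [array([30.7, 33.1]), array([30.7, 33.1])]
can [array([31.4, 21.7]), array([31.6, 21.8])]
purp [array([31.8, 24.4]), array([32.3, 24.4])]
t 17.55 pos [644.7 123.8 248.2] F [-0.4 -4.5 -7. ] w 0.18
(644.7, 123.8, 248) [ 0.0002 -0.      0.    ] [-0.0007 -0.0022  0.0012]
```

About 46° with length 196–198 mm, which fits. Nudge it 3.5° more to centre it.

>>> drive_tool --targets "-0.0015 0 0.0025 0 0 0 0; -0.003 0 0.005 0 0 0 0; -0.004 0 0.0075 0 0 0 0; -0.005 0 0.0093 0 0 0 0; -0.005 0 0.0093 0 0 0 0; -0.005 0 0.0093 0 0 0 0; -0.005 0 0.0093 0 0 0 0; -0.005 0 0.0093 0 0 0 0; -0.005 0 0.0093 0 0 0 0; -0.005 0 0.0093 0 0 0 0"

```text
time_s: 18.55
eef_pos: [653.7, 124.3, 252.8]
tcp_rot: [[-0.003, -0.049, 0.999], [-0.001, 0.999, 0.049], [-1.0, -0.001, -0.003]]
ft_force: [-0.4, -5.1, -8.4]
grip_width: 0.179
```

```bash
python3 -c "
from h import *
q=lambda p:(np.array(p)+.5)/[2,1.66]-.5+[150,60]
a=viewer.capture('side')[60:420,150:450,::-1]
cv2.imwrite('pics/s10.png',cv2.resize(a,None,fx=2,fy=1.66,interpolation=2)[:598])
to((1,1,1));print(arm.sense()['dq'].round(4))"
```

```text
t 18.6 pos [653.8 124.3 252.8] F [-0.3 -4.8 -9.5] w 0.178
(1, 1, 1) [ 0.2537 -0.091  -0.6573] [-0.0008 -0.0028  0.0012]
[-0.0008  0.0001  0.0006 -0.0017 -0.0001  0.0004]
```

The picture limit is reached, so I check the far front corner by mask, before and after.

```bash
python3 -c "
from h import *
q=lambda p:(np.array(p)+.5)/[2,1.66]-.5+[150,60]
n=np.array([-np.sin(YAW),np.cos(YAW),0]);base=np.array([721.3,127.4,131])-95*n
for f in ('s9','s10'):
    g=cv2.imread(f'pics/{f}.png').min(2)[110:240,315:400]
    k=np.argwhere(g>130);y,x=k[k[:,0].argmin()];p=(x+315,y+110)
    pad=cv2.imread(f'pics/{f}.png').min(2)[260:310,440:500];pc=np.argwhere(pad>110).mean(0)[::-1]+[440,260]
    o,d=ray('side',[q(p)]);P=(o+d*(((base-o)@n)/(d@n))[:,None])[0]
    v=P-base;print(f,p,P.round(1),np.degrees(np.arctan2(v[2]-5,-v[0]-4)).round(1),'pad',pc.round(1))
s=arm.sense();print(s['time_s'],s['grip_width'],s['ft_force'])
"
```

```text
s9 (np.int64(355), np.int64(140)) [602.1  26.4 280.7] 50.3 pad [464.7 281.8]
s10 (np.int64(346), np.int64(133)) [609.5  26.7 288.1] 53.5 pad [464.7 281.8]
18.6 0.1783253092127592 [-0.34137557 -4.82331071 -9.54254053]
```

The nudge added about 3°, giving 49–53° by the two estimates, both within 42–58°. The pad is unmoved and the arm is still. Handing in.

```bash
python3 -c "
from bench import arm
print(arm.finish_job())"
```

```text
the job is handed in; nothing more can be done
None
```

The granulator is ready for the caps. The catch lever is latched down, and the gripper is holding the lid at about 50°. I handed the job in at about 18.6 s and got no verdict back.

**Lever:** The first press failed: the fingertips were too far forward on the pad and too shallow, so the lever sprang back. The second press went to the hard stop (23 N). After I let go, the picture showed the pad level and the hook swung back from the lid. The pad was in the same place in the last two pictures.

**Lid:** The fingers close to 15 mm on the grip, which fits its 16 mm. They carry a steady 7–9 N downward, and the arm was still at hand-in. I raised the lid about 3° in a last nudge. Two angle estimates disagree, 49° against 53.5°, but both are within 42–58°.

**Loose things:** By pixel centre in the side view, the canister and cap had not moved, checked before that last nudge. I only saw the cup by eye, in the earlier pictures, where it looked undisturbed. It was out of view in the last one.

**Disagreement:** The fingertips stood about 25 mm higher in the side camera than the arm's reported position implied. The hard stop on the lever confirmed this, so I set the grip height from the camera.

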